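# Show the camera the nozzle of a spray can in a sprung inspection mirror

## Robot

A 6-joint arm with a two-finger parallel gripper is mounted at the origin on a cart in front of the work surface, level with it; the furniture and walls round the work are solid. World frame = base frame: x ahead of the robot, y to its left, z up, the work surface at z = 0. Lengths are in m, angles in rad, forces in N, time in s.
With the tool pointing down it reaches from about 0.4 to 0.825 m from the base axis. Payload 7 kg.
Tool frame: the origin (TCP) lies midway between the tips of the shut fingers; the grasp point (between the pads) lies 19 mm behind it; z points along the fingers, y is the line along which they close (so a half turn about z gives the same grasp; the last joint's range is limited). The gripper opens to 85 mm and grips with 20 to 120 N. Pads are 22 mm wide; open, the fingers measure 114 mm over their backs; the gripper's body (76 mm by 85 mm) begins 54 mm behind the grasp point. The pads swing forward as they close: fully open they stand 13 mm farther back than shut.
Start: joints at [1.423, 0.359, 0.012, 0, -1.224, -0.288], TCP at [0.285, 0.612, 0.231] pointing down, gripper open.
Joint ranges: [-3.07, 3.07], [-1.43, 2.12], [-1.02, 1.25], [-3.03, 1.67], [-3.05, -0], [-3.03, 3.03]. Speed limits (rad/s): [2.39, 2.39, 3.01, 3.14, 3.14, 3.14].

## Interface

Orientations are given as a rotation vector (axis times angle).
In Python, from rig import r gives the robot as it stands.
- The arm moves only by the tool drive_effector, called after "Request:" by a JSON object that holds its "api" and its "payload". Schema: {"type":"object","properties":{"rows":{"type":"array","items":{"type":"array","items":{"type":"array","items":{"type":"number"},"minItems":7,"maxItems":7},"minItems":1,"maxItems":5},"minItems":1,"maxItems":1},"squeeze":{"type":"number"},"only":{"type":"string"},"quiet":{"type":"boolean"},"lines":{"type":"string"}},"required":["rows"],"additionalProperties":false}. rows is a list that holds a single list of rows (three levels of brackets), with 1 to 5 rows, each of 7 numbers: a rotation vector rx, ry, rz in units of 0.25 rad, then dx, dy, dz in units of 20 mm, then the opening from 0.0 (shut) to 1.0 (fully open); each row shifts and turns the commanded pose from where the row before left it, along the tool's axes as they then stand; what a row does not reach is not made up. A row lasts 1/8 s, in which the tool goes at most 0.0625 m and 0.188 rad, less where a joint would pass 70% of its speed; a pose out of reach is approached as far as the arm can. The fingers move at their own pace and stop on an object; squeeze is the grip in N (left out, the last holds). Time passes only in rows, so rows that do not move let the fingers close. The tool returns the time, the measured TCP pose, the force, the opening and the grip force at its end. only (a regular expression) keeps the lines of the reply that match it, lines (a string "A,B") keeps lines A to B, and quiet returns only ok. Input that does not fit is refused with a message, and nothing moves.
- r.sense(): the state, without advancing time (a new reading comes with each control period).
- r.grab_frame(name): name is "side" or "top"; returns a dict with "image" (480x640x3 uint8, red, green, blue), "camera_matrix" (3x3 intrinsics, pixels), "origin" and "rotation" of the camera in the world. Camera axes: x right, y down, z forward; pixel columns grow to the right and rows downward; lengths in m; the calibration is good to about 2 mm. A picture is of the moment at which its call begins. There is no depth.
- r.hand_in(): hands the job in; it is judged then, once.
The state is a dict: "t": time; "q": joint angles; "joint_vel": joint speeds; "effort": joint torques, N m; "ee_pos": TCP position; "ee_rot": TCP orientation; "ft_force": force on the tool from outside, world axes, zero at the start; "ft_torque": the same for the moment, N m; "finger_gap": opening from 0.0 (shut) to 1.0 (fully open); "grasp_force": force on a finger pad.
Only numpy, scipy, OpenCV 4.12 (cv2) and the standard library are available. Lean on these libraries where they do the work, as an engineer would, in place of code of your own. Each camera call takes 0.05 s, during which the arm holds its last target. There are 200 camera calls.

## Task

The small spray can in the lane of the inspection stand has tipped back against the rail: stand it upright in its bay, the middle one, let go of it, and leave its two neighbours standing where they are. Then take the bar on top of the stand's sprung mirror and tilt the mirror until the stand's camera would see the top of that can's nozzle in the middle of the glass. Finish while still holding the mirror at that angle, as it swings back if let go.

Things in the scene. Friction and masses are not known exactly. Their poses are not given: they have to be found in the camera images.
- stand: fixed inspection stand, base plate 102 x 484 x 10 mm (x, y, z). Origin: underside, on the table; x away from the robot across the lane, y left along the lane, z up. Base from y = -266 to 218 mm. Mirror yoke at the left end (y = 195 mm, 106 mm wide in x, 278 mm high), camera post at the right end (y = -246 mm, 14 mm thick, 420 mm high)
- bay (a point): floor centre of the middle bay, where the small can belongs: stand x = 0, y = -20 mm, 14 mm above the table. The lane (y = -190 to 160 mm) has a front lip (inner face x = -37.5 mm), a rear rail (8 mm bar along y, axis x = 41.5 mm, 75 mm above the table) and three bays; low fins stand 40 mm left and right of each bay's centre. Lip and fins rise 10 mm above the floor
- spray_can: small white spray can, 58 mm diameter, straight to 132 mm above its foot, with nozzle 150 mm high; 0.15 to 0.31 kg. Origin: centre of the underside; z to the nozzle. At the start it leans about 45 degrees to the stand's +x, foot in the lane, side on the rear rail. It belongs upright in the middle bay
- nozzle (a point): top centre of the small can's nozzle (18 mm wide), on the can's axis, 150 mm above its underside: the mark that the camera must see
- silver_can: silver spray can, 66 mm diameter, 170 mm high, upright in the left bay (y = 115 mm), loose, to be left alone. Origin: centre of the underside; z up
- orange_can: orange spray can, 66 mm diameter, 188 mm high, upright in the right bay (y = -155 mm), loose, to be left alone. Origin on its underside but off its axis: the axis stands 26.5 mm along its own +x and 9 mm along its own +y; z up
- lens (a point): front centre of the lens of the small black camera (fixed on the post at the right end), from where the mirror is seen. Stand x = 0, y = -202 mm; its height is set differently each time (215 to 375 mm above the table). It looks along the stand's +y over the cans, with a wide view that takes in the whole mirror
- mirror (a joint): tilt of the mirror about a level axis along the stand's x, 0 to 1.3 rad. 0: parked, the glass looking 0.70 rad above the stand's -y. Grows as the bar on top is pulled to -y (towards the cans); at 0.70 the glass is upright and faces -y, beyond that it looks down by the excess. A spring (0.10 N m/rad, preload 0.05 N m) swings it back to 0
- mirror_centre (a point): centre of the glass (68 x 56 mm), on the tilt axis: stand x = 0, y = 195 mm, z = 265 mm; it stays there. Axes: x along the tilt axis, z up the glass to the bar, -y out of the glass. Once the can stands, lens, nozzle and this centre lie in one upright plane: the tilt is right when the glass's normal halves the angle between the directions to lens and nozzle
- mirror_bar (a point): middle of the steel bar on top of the mirror, by which it is tilted: round, 10 mm diameter, along the tilt axis, 56 mm free between its arms. 68 mm up the glass from its centre, 36 mm above the plate, 3.5 mm behind its face; it moves on a 68 mm circle, at z = 0.31 to 0.333 m. Pinch it from above, fingers closing along the stand's y; it turns in the grip as the mirror tilts

How it is judged:
On the way:
1. the small spray can stands upright and free on the floor of the middle bay (angle between spray_can's own z axis and vertical below 0.07 rad and x of spray_can in the frame of stand between -0.012 and 0.012 m and z of spray_can in the frame of stand between 0.011 and 0.017 m and linear speed of spray_can below 0.03 m/s and y of spray_can in the frame of stand between -0.034 and -0.006 m and contact force between the fingers and spray_can below 0.05 N), for 0.3 s.
At the end, for the whole second after the job is handed in: Small can upright (0.07 rad) on the floor of the middle bay, at rest, let go; neighbours within 20 mm of their start; fingers hold the mirror still (over 0.3 N), within 0.05 rad of the tilt that reflects the lens to the nozzle's top at the centre of the glass (all of step 1 and angle between each of silver_can, orange_can's own z axis and vertical below 0.1 rad and distance of each of silver_can, orange_can from where it was at the start of the episode below 0.02 m and ((z of lens in the frame of stand between 0.205 and 0.225 m and value of joint mirror between 0.9322 and 1.0322 rad) or (z of lens in the frame of stand between 0.225 and 0.245 m and value of joint mirror between 0.9073 and 1.0073 rad) or (z of lens in the frame of stand between 0.245 and 0.265 m and value of joint mirror between 0.8822 and 0.9822 rad) or (z of lens in the frame of stand between 0.265 and 0.285 m and value of joint mirror between 0.857 and 0.957 rad) or (z of lens in the frame of stand between 0.285 and 0.305 m and value of joint mirror between 0.8319 and 0.9319 rad) or (z of lens in the frame of stand between 0.305 and 0.325 m and value of joint mirror between 0.8069 and 0.9069 rad) or (z of lens in the frame of stand between 0.325 and 0.345 m and value of joint mirror between 0.7823 and 0.8823 rad) or (z of lens in the frame of stand between 0.345 and 0.365 m and value of joint mirror between 0.7581 and 0.8581 rad) or (z of lens in the frame of stand between 0.365 and 0.385 m and value of joint mirror between 0.7344 and 0.8344 rad)) and contact force between the fingers and mirror above 0.3 N and velocity of joint mirror between -0.1 and 0.1 rad/s); the arm keeps its last pose, push and grip.
It fails at once if a neighbouring can is knocked over (more than 20 degrees) or pushed more than 30 mm (angle between any of silver_can, orange_can's own z axis and vertical above 0.35 rad or distance of any of silver_can, orange_can from where it was at the start of the episode above 0.03 m).
It also fails if it takes over 61 s, if anything falls off the work surface, if the arm or the gripper's body presses on something with over 40 N, if the wrist force passes 120 N, or if a joint passes its speed limit or range.

## Working session

There is one attempt and no reset: what is moved stays moved. The work goes in short steps, Python scripts to look and compute and a tool call to move; the robot and the scene stay as the last step left them, time stands still between calls to the robot, and variables do not carry over. Pictures are saved under pics/ and viewed, at most 11 in all, crops included, and the job is handed in when it is done.

```bash
ls; mkdir -p pics
```

Run:
```python
from rig import r
import cv2,numpy as np
s=r.sense();print({k:np.round(v,3) for k,v in s.items()})
for n in("side","top"):
    f=r.grab_frame(n);cv2.imwrite(f"pics/{n}0.png",f["image"][:,:,::-1]);print(n,np.round(f["camera_matrix"],1).tolist(),np.round(f["origin"],4),np.round(f["rotation"],4).tolist())
```

```text
pics
rig.py
{'t': np.float64(0.0), 'q': array([ 1.423,  0.359,  0.011, -0.   , -1.224, -0.288]), 'joint_vel': array([ 0.001,  0.   ,  0.001, -0.001,  0.001, -0.001]), 'effort': array([ 1.0000e-03, -5.8331e+01,  2.9342e+01,  6.9360e+00, -6.0000e-03,
        0.0000e+00]), 'ee_pos': array([0.285, 0.611, 0.23 ]), 'ee_rot': array([ 3.066, -0.679, -0.   ]), 'ft_force': array([-0.007,  0.417,  0.286]), 'ft_torque': array([ 0.032,  0.079, -0.007]), 'grasp_force': np.float64(0.0), 'finger_gap': np.float64(0.999)}
side [[598.5, 0.0, 318.0], [0.0, 598.5, 234.1], [0.0, 0.0, 1.0]] [ 0.0938 -0.428   1.0301] [-2.2986, 0.8421, -0.3405]
top [[511.8, 0.0, 323.2], [0.0, 511.8, 238.4], [0.0, 0.0, 1.0]] [0.3743 0.0983 1.098 ] [-2.1018, 2.0813, -0.2493]
```

View pics/side0.png

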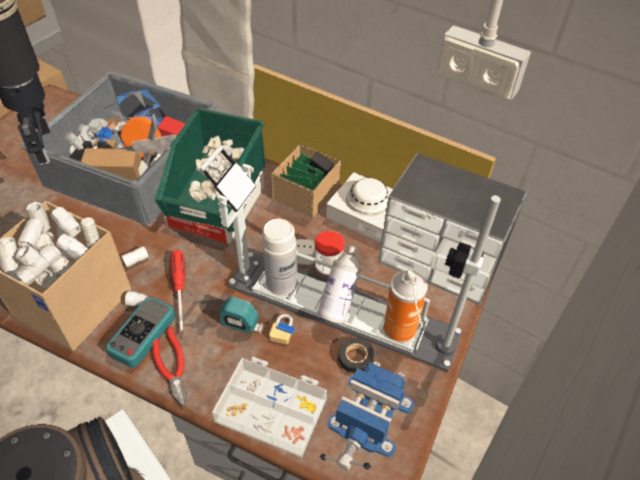

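View pics/top0.png

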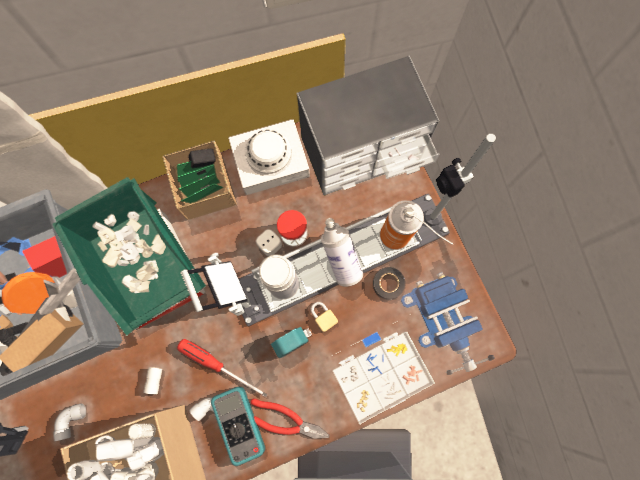

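Both views show the stand. In the side view the yoke is at about (240,230), the small can at (340,290), the orange can at (404,305) and the post at (470,280). In the top view the mirror is at (225,283), the small can's nozzle at (330,225) and the black camera at (451,178). Next I'll enlarge both.

Run:
```python
import cv2
a=cv2.imread("pics/side0.png")[140:380,200:520];b=cv2.imread("pics/top0.png")[120:345,180:500]
cv2.imwrite("pics/s0c.png",cv2.resize(a,(800,600),interpolation=cv2.INTER_CUBIC))
cv2.imwrite("pics/t0c.png",cv2.resize(b,(800,562),interpolation=cv2.INTER_CUBIC))
```

```text
(no output)
```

View pics/s0c.png

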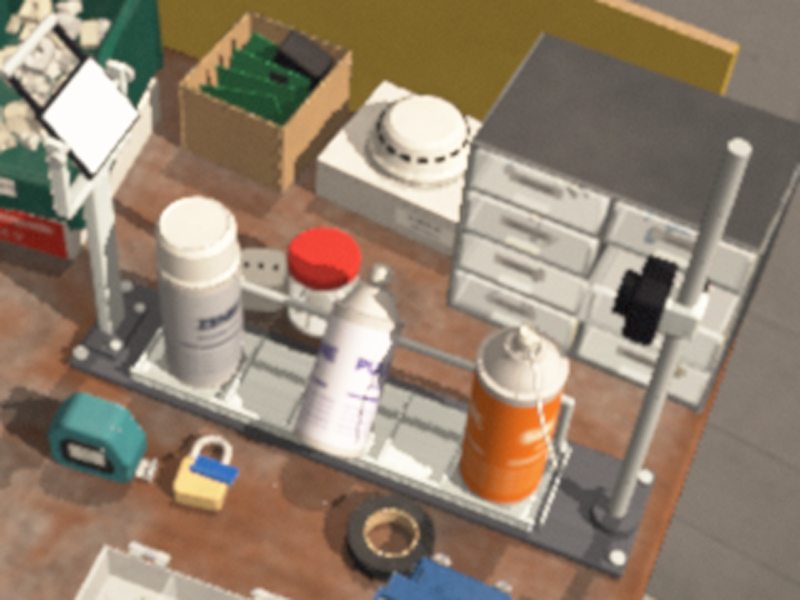

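View pics/t0c.png

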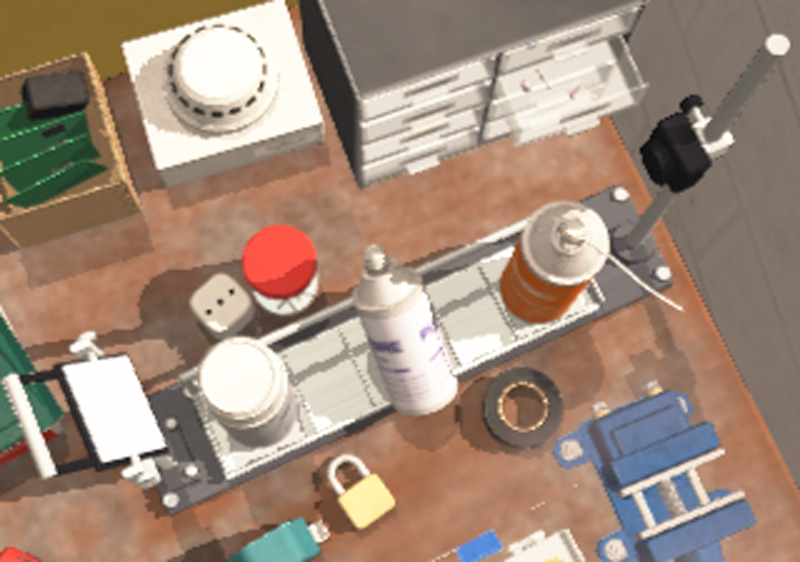

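The crops are scaled 2.5×. Side crop: glass centre (90,116), small nozzle (380,268), post top (738,150), lens front about (622,300). Top crop: glass centre (114,408), nozzle (375,255), post top (777,45), lens about (652,160), bar (28,425). I'll triangulate these.

Create h.py:
```python
import numpy as np,cv2
from scipy.spatial.transform import Rotation as R
K={'side':(598.5,318.0,234.1),'top':(511.8,323.2,238.4)}
O={'side':np.array([.0938,-.428,1.0301]),'top':np.array([.3743,.0983,1.098])}
Rt={'side':R.from_rotvec([-2.2986,.8421,-.3405]).as_matrix(),'top':R.from_rotvec([-2.1018,2.0813,-.2493]).as_matrix()}
def ray(n,p):
    f,cx,cy=K[n];d=Rt[n]@np.array([(p[0]-cx)/f,(p[1]-cy)/f,1]);return O[n],d/np.linalg.norm(d)
def onz(n,p,z):
    o,d=ray(n,p);return o+d*(z-o[2])/d[2]
def tri(ps,pt):
    A=[];b=[]
    for n,p in(('side',ps),('top',pt)):
        o,d=ray(n,p);M=np.eye(3)-np.outer(d,d);A.append(M);b.append(M@o)
    x=np.linalg.lstsq(np.vstack(A),np.hstack(b),rcond=None)[0]
    return x,max(np.linalg.norm(A[i]@x-b[i]) for i in(0,1))
def proj(n,X):
    f,cx,cy=K[n];c=Rt[n].T@(X-O[n]);return np.array([f*c[0]/c[2]+cx,f*c[1]/c[2]+cy])
sc=lambda p:(p[0]/2.5+200,p[1]/2.5+140)
tc=lambda p:(p[0]/2.5+180,p[1]/2.5+120)
```

Run:
```python
from h import *
np.set_printoptions(precision=4,suppress=True)
P=dict(mir=((90,116),(114,408)),post=((738,150),(777,45)),lens=((622,300),(652,160)),noz=((380,268),(375,255)),bNR=((617,558),(662,272)),bFR=((645,478),(621,195)),bNL=((80,352),(170,500)),bar=((30,65),(28,425)),silv=((200,222),(243,377)))
W={}
for k,(a,b) in P.items():
    x,e=tri(sc(a),tc(b));W[k]=x;print(k,x,round(e,4))
m,p=W['mir'],W['post'];v=(m-p)[:2];print('len',np.linalg.norm(v),'yaw',np.arctan2(v[1],v[0])-np.pi/2)
v=(W['bNL']-W['bNR'])[:2];print('len',np.linalg.norm(v),'yaw',np.arctan2(v[1],v[0])-np.pi/2)
```

```text
mir [0.5032 0.262  0.2632] 0.0011
post [ 0.6935 -0.1382  0.4166] 0.0006
lens [ 0.681  -0.1009  0.2537] 0.0007
noz [0.6437 0.09   0.1405] 0.001
bNR [ 0.6675 -0.164   0.0083] 0.001
bFR [ 0.7385 -0.1307  0.009 ] 0.0013
bNL [0.4645 0.2598 0.0115] 0.0015
bar [0.4877 0.3115 0.2877] 0.0008
silv [0.5397 0.1843 0.187 ] 0.0026
len 0.4430916197576287 yaw 0.4439878952810372
len 0.469873434616182 yaw 0.4468020469206637
```

Add to h.py:
```python
np.set_printoptions(precision=4,suppress=True)
YAW=.445;SO=np.array([.5874,.0849,0.]);S=R.from_euler('z',YAW).as_matrix()
w=lambda *p:SO+S@np.array(p)
def todo(pos,rot):
    """row totals from the measured pose to (pos, Rotation): rotvec in tool axes, shift in present tool axes"""
    from rig import r
    s=r.sense();A=R.from_rotvec(s['ee_rot']);print('q',s['q'],'rot',(A.inv()*rot).as_rotvec(),'shift',A.inv().apply(np.asarray(pos)-s['ee_pos']),'ft',s['ft_force'],'t',s['t'])
def tool(tilt):
    "tool y along stand y, pointing down, tilted towards stand +x"
    z=np.array([np.sin(tilt),0,-np.cos(tilt)]);y=np.array([0,1.,0]);return R.from_matrix(S@np.stack([np.cross(y,z),y,z],1))
```

Run:
```python
from h import *
rel=lambda X:S.T@(X-SO)
# foot corner edge points: side (300,435),(368,455) ; top crop rim near end
for name,a,b in(('noz',(380,268),(375,255)),('orange top',(524,338),(572,228)),('silver',(200,222),(243,377)),('bar',(30,45),(28,425))):
    x,e=tri(sc(a),tc(b));print(name,rel(x),e)
foot=np.array([-.053,-.02,.0345]);d=np.array([.7071,0,.7071]);u=np.array([-.7071,0,.7071])
for s,p in((0,0),(0,.029),(0,-.029),(.132,.029),(.15,0)):
    X=w(*(foot+s*d+p*u));a=(proj('side',X)-[200,140])*2.5;b=(proj('top',X)-[180,120])*2.5;print(s,p,a,b)
todo(w(.0177,-.02,.105+.03),tool(0))
```

```text
noz [ 0.053  -0.0196  0.1405] 0.0010175852495180045
orange top [-0.0041 -0.1515  0.1919] 0.0016466735643945797
silver [-0.0003  0.1103  0.187 ] 0.0025920580571703066
bar [0.0021 0.242  0.3133] 0.0018811353515946125
0 0 [321.3972 448.5524] [428.261  398.1395]
0 0.029 [311.7    454.2472] [440.3549 416.5479]
0 -0.029 [330.6466 443.1205] [416.7039 380.5482]
0.132 0.029 [363.6408 292.1215] [394.5526 288.7029]
0.15 0 [379.2221 268.3739] [376.0154 253.5432]
q [ 1.4231  0.3593  0.0112 -0.0003 -1.2241 -0.2881] rot [ 0.0006 -0.0018  2.2607] shift [0.5233 0.3485 0.0961] ft [ 0.6095 -0.8457  0.4553] t 0.1
```

Units first: shifts go in units of 20 mm and turns go in units of 0.25 rad. So -0.06 m is -3, 0.18 rad is 0.72.

Request:
{"api": "drive_effector", "payload": {"rows": [[[0,0,0,0,0,-3,1],[0,0,0,0,0,-3,1],[0,0,0,0,0,-3,1],[0,0,0.72,0,0,0,1],[0,0,0.72,0,0,0,1]]], "squeeze": 60}}

```text
t: 0.72
ee_pos: [0.2848, 0.6119, 0.4117]
ee_rot: [-2.892, 1.226, 0.001]
ft_force: [0.3, 0.8, -0.4]
finger_gap: 1.0
grasp_force: 0.0
```

```bash
python3 -c "
from h import *
todo(w(.0177,-.02,.41),tool(0))"
```

```text
q [ 1.4231  0.3099  0.3388 -0.0005 -1.5988 -0.654 ] rot [0.0006 0.0009 1.8949] shift [0.6137 0.1387 0.0012] ft [ 0.2907  0.8021 -0.4306] t 0.725
```

In the tool's units: 0.0126 m is 0.63, 0.056 m is 2.8.

Request:
{"api": "drive_effector", "payload": {"rows": [[[0,0,0,2.8,0.63,0,1],[0,0,0,2.8,0.63,0,1],[0,0,0,2.8,0.63,0,1],[0,0,0,2.8,0.63,0,1],[0,0,0,2.8,0.63,0,1]]]}}

```text
t: 1.35
ee_pos: [0.4364, 0.366, 0.4111]
ee_rot: [2.896, -1.217, -0.0]
ft_force: [1.3, 0.4, 0.0]
finger_gap: 0.999
grasp_force: 0.0
```

Request:
{"api": "drive_effector", "payload": {"rows": [[[0,0,0,2.8,0.63,0,1],[0,0,0,2.8,0.63,0,1],[0,0,0,2.8,0.63,0,1],[0,0,0,2.8,0.63,0,1],[0,0,0,2.8,0.63,0,1]]]}}

```text
t: 1.98
ee_pos: [0.5873, 0.1219, 0.411]
ee_rot: [2.896, -1.217, -0.001]
ft_force: [0.7, 0.9, 0.2]
finger_gap: 1.005
grasp_force: 0.0
```

Request:
{"api": "drive_effector", "payload": {"rows": [[[0,0,0,2.7,0.63,0,1],[0,0,0.72,0,0,0,1],[0,0,0.72,0,0,0,1],[0,0,0.72,0,0,0,1],[0,0,0.72,0,0,0,1]]]}}

```text
t: 2.6
ee_pos: [0.6154, 0.0762, 0.4108]
ee_rot: [2.274, -2.166, -0.001]
ft_force: [-0.6, 0.2, -0.4]
finger_gap: 0.998
grasp_force: 0.0
```

Request:
{"api": "drive_effector", "payload": {"rows": [[[0,0,0.72,0,0,0,1],[0,0,0.72,0,0,0,1],[0,0,0.72,0,0,0,1],[0,0,0.72,0,0,0,1],[0,0,0.72,0,0,0,1]]]}}

```text
t: 3.22
ee_pos: [0.6154, 0.0763, 0.4108]
ee_rot: [1.106, -2.939, -0.0]
ft_force: [-0.4, 0.0, -0.4]
finger_gap: 1.004
grasp_force: 0.0
```

```bash
python3 -c "
from h import *
todo(w(.0177,-.02,.21),tool(0))"
```

```text
q [ 0.4376  0.2118  0.2057 -0.0003 -1.5656 -1.2885] rot [ 0.0004 -0.0009  0.2749] shift [0.0036 0.0008 0.2008] ft [-0.3679  0.0242 -0.3636] t 3.225
```

In the tool's units: 0.06 m is 3, 0.138 rad is 0.552.

Request:
{"api": "drive_effector", "payload": {"rows": [[[0,0,0.552,0,0,0,1],[0,0,0.548,0,0,0,1],[0,0,0,0,0,3,1],[0,0,0,0,0,3,1],[0,0,0,0,0,3,1]]]}}

```text
t: 3.85
ee_pos: [0.6151, 0.0761, 0.2294]
ee_rot: [0.702, -3.062, -0.0]
ft_force: [1.1, -0.1, 0.1]
finger_gap: 0.998
grasp_force: 0.0
```

Request:
{"api": "drive_effector", "payload": {"rows": [[[0,0,0,0,0,0,1]]]}}

```text
t: 3.98
ee_pos: [0.6126, 0.0753, 0.2265]
ee_rot: [0.699, -3.053, 0.001]
ft_force: [0.2, -0.7, 0.9]
finger_gap: 0.998
grasp_force: 0.0
```

```bash
python3 -c "
from h import *
todo(w(.0177,-.02,.083),tool(0))
import cv2
from rig import r
for n in('side','top'):
    f=r.grab_frame(n);cv2.imwrite(f'pics/{n}1.png',f['image'][:,:,::-1])
a=cv2.imread('pics/side1.png')[200:360,240:454];b=cv2.imread('pics/top1.png')[160:320,240:454]
cv2.imwrite('pics/c1.png',np.hstack([cv2.resize(a,None,fx=1.85,fy=1.85),cv2.resize(b,None,fx=1.85,fy=1.85)]))"
```

```text
q [ 0.4376  0.2735 -0.1206 -0.0013 -1.1866 -1.5576] rot [ 0.0013 -0.0099  0.0054] shift [-0.0005 -0.0007  0.1435] ft [ 0.1609 -0.7155  0.9319] t 3.975
```

View pics/c1.png

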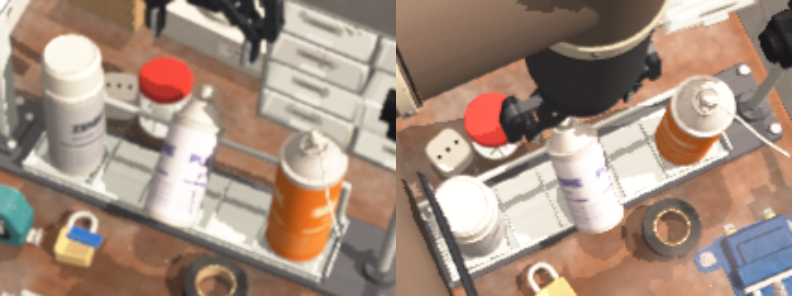

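The gripper is above the can and straddles it along the lane: in the right half (top view) the fingers are at (515,115) and (650,68), with the can at (590,170). Neither neighbour is near the fingers. I'll go down.

In the tool's units: 0.045 m is 2.25, 0.03 m is 1.5.

Request:
{"api": "drive_effector", "payload": {"rows": [[[0,0,0,0,0,2.25,1],[0,0,0,0,0,2.25,1],[0,0,0,0,0,1.5,1],[0,0,0,0,0,0,1],[0,0,0,0,0,0,1]]]}}

```text
t: 4.7
ee_pos: [0.6178, 0.077, 0.1146]
ee_rot: [-0.702, 3.057, 0.0]
ft_force: [0.2, -0.1, 0.6]
finger_gap: 1.0
grasp_force: 0.0
```

```bash
python3 -c "
from h import *
todo(w(.0177,-.02,.083),tool(0))"
```

```text
q [ 0.4377  0.3664 -0.2628  0.0011 -0.9372 -1.5576] rot [-0.0009  0.0045  0.0065] shift [0.0064 0.0003 0.0315] ft [ 0.174  -0.103   0.6344] t 4.7
```

In the tool's units: 0.016 m is 0.8, 0.015 m is 0.75.

Request:
{"api": "drive_effector", "payload": {"rows": [[[0,0,0,0.3,0,0.8,1],[0,0,0,0,0,0.75,1],[0,0,0,0,0,0,1],[0,0,0,0,0,0,1]]]}}

```text
t: 5.2
ee_pos: [0.6109, 0.0738, 0.0811]
ee_rot: [-0.702, 3.061, -0.0]
ft_force: [0.5, 0.2, 0.0]
finger_gap: 1.002
grasp_force: 0.0
```

```bash
python3 -c "
from h import *
todo(w(.0177,-.02,.083),tool(0))"
```

```text
q [ 0.4375  0.3937 -0.3102  0.0004 -0.8659 -1.5575] rot [-0.0004  0.001   0.0061] shift [-0.0013  0.0001 -0.0019] ft [0.5271 0.2439 0.0158] t 5.2
```

Request:
{"api": "drive_effector", "payload": {"rows": [[[0,0,0,0,0,0,0.6],[0,0,0,0,0,0,0.4],[0,0,0,0,0,0,0.4],[0,0,0,0,0,0,0.4],[0,0,0,0,0,0,0.4]]], "squeeze": 60}}

```text
t: 5.82
ee_pos: [0.6109, 0.0738, 0.081]
ee_rot: [-0.702, 3.06, -0.0]
ft_force: [-0.3, -1.2, 5.7]
finger_gap: 0.654
grasp_force: 63.0
```

```bash
python3 -c "
from h import *
todo(w(.0177,-.02,.083),tool(0))"
```

```text
q [ 0.4375  0.3935 -0.3108  0.0005 -0.865  -1.5575] rot [-0.0004  0.0015  0.0061] shift [-0.0013  0.0001 -0.002 ] ft [-0.3069 -1.1735  5.6679] t 5.825
```

Request:
{"api": "drive_effector", "payload": {"rows": [[[0,0,0,0,0,-1.5,0.4],[0,0,0,0,0,-1.5,0.4],[0,-0.628,0,0,0,0,0.4],[0,-0.628,0,0,0,0,0.4],[0,-0.628,0,0,0,0,0.4]]]}}

```text
t: 6.45
ee_pos: [0.6092, 0.0732, 0.1401]
ee_rot: [-0.597, 2.608, 0.145]
ft_force: [-0.5, 0.2, -3.7]
finger_gap: 0.654
grasp_force: 65.5
```

Request:
{"api": "drive_effector", "payload": {"rows": [[[0,-0.628,0,0,0,0,0.4],[0,-0.628,0,0,0,0,0.4],[0,0,0,0,0,0,0.4],[0,0,0,0,0,0,0.4]]]}}

```text
t: 6.95
ee_pos: [0.6061, 0.0601, 0.1355]
ee_rot: [-0.548, 2.421, 0.193]
ft_force: [0.3, -0.4, -2.0]
finger_gap: 0.656
grasp_force: 65.5
```

```bash
python3 -c "
from h import *
todo(w(.0177,-.02,.2),tool(.785))
import cv2
from rig import r
for n in('side','top'):
    f=r.grab_frame(n);cv2.imwrite(f'pics/{n}2.png',f['image'][:,:,::-1])
a=cv2.imread('pics/side2.png')[200:360,240:454];b=cv2.imread('pics/top2.png')[160:320,240:454]
cv2.imwrite('pics/c2.png',np.hstack([cv2.resize(a,None,fx=1.85,fy=1.85),cv2.resize(b,None,fx=1.85,fy=1.85)]))"
```

```text
q [ 0.3666  0.1123 -0.6517 -0.3505 -0.1483 -1.1629] rot [ 0.0021 -0.1159 -0.0007] shift [-0.049   0.0106 -0.0434] ft [ 0.3111 -0.417  -1.9679] t 6.95
```

View pics/c2.png

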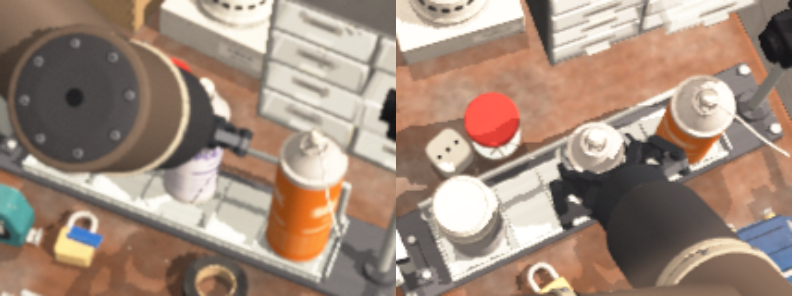

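The top view (right half) shows the can nearly upright, with its nozzle at (600,140) on the crop. In the side view the nozzle is at (207,85) and the foot at (190,203), in the middle bay. The wrist is close to its q5 limit, so I'll measure the lean that remains.

Run:
```python
from h import *
from rig import r
rel=lambda X:S.T@(X-SO)
s=r.sense();A=R.from_rotvec(s['ee_rot']);g=s['ee_pos']-A.apply([0,0,.022])
print('grip',rel(g),'toolz',S.T@A.apply([0,0,1]),'tooly',S.T@A.apply([0,1,0]))
x,e=tri((240+207/1.85,200+85/1.85),(240+204/1.85,160+140/1.85));n=rel(x);print('noz',n,e)
gg=rel(g);print('axis est',(n-gg)/np.linalg.norm(n-gg),np.linalg.norm(n-gg),'foot',n-.15*(n-gg)/np.linalg.norm(n-gg))
```

```text
grip [-0.0075 -0.0301  0.1526] toolz [ 0.6201  0.0027 -0.7845] tooly [-0.0019  1.      0.0019]
noz [-0.0013 -0.0346  0.2091] 0.0029850783876545833
axis est [ 0.108  -0.0803  0.9909] 0.057023269693952085 foot [-0.0175 -0.0226  0.0604]
```

Request:
{"api": "drive_effector", "payload": {"rows": [[[0,0.3,0,0,0.5,0,0.4],[0,0,0,0,0,0,0.4]]]}}

```text
t: 7.3
ee_pos: [0.6019, 0.0683, 0.1353]
ee_rot: [-0.567, 2.484, 0.179]
ft_force: [-0.3, 0.1, -3.0]
finger_gap: 0.659
grasp_force: 65.5
```

```bash
python3 -c "
from h import *
todo(w(.0289,-.02,.113),tool(.6))"
```

```text
q [ 0.4222  0.1089 -0.7122 -0.1142 -0.1474 -1.4362] rot [0.0038 0.0035 0.0029] shift [-0.0062  0.0011  0.0314] ft [-0.302   0.1088 -3.0066] t 7.3
```

In the tool's units: 0.001 m is 0.05, 0.016 m is 0.8.

Request:
{"api": "drive_effector", "payload": {"rows": [[[0,0,0,-0.15,0.05,0.8,0.4],[0,0,0,-0.15,0,0.75,0.4],[0,0,0,0,0,0,0.4]]]}}

```text
t: 7.68
ee_pos: [0.6214, 0.0776, 0.1106]
ee_rot: [-0.563, 2.488, 0.179]
ft_force: [-1.1, -0.7, -2.8]
finger_gap: 0.654
grasp_force: 65.7
```

```bash
python3 -c "
from h import *
todo(w(.0289,-.02,.093),tool(.6))"
```

```text
q [ 0.4212  0.1829 -0.681  -0.1564 -0.1074 -1.3969] rot [ 0.0033  0.0011 -0.0012] shift [0.0088 0.0011 0.0153] ft [-1.113  -0.6858 -2.8132] t 7.675
```

In the tool's units: 0.001 m is 0.05, 0.008 m is 0.4.

Request:
{"api": "drive_effector", "payload": {"rows": [[[0,0,0,0.2,0.05,0.4,0.4],[0,0,0,0.15,0,0.2,0.4],[0,0,0,0,0,0,0.4]]]}}

```text
t: 8.05
ee_pos: [0.6235, 0.0785, 0.1021]
ee_rot: [-0.56, 2.479, 0.179]
ft_force: [-15.8, -11.6, 23.3]
finger_gap: 0.658
grasp_force: 70.1
```

```bash
python3 -c "
from h import *
todo(w(.0289,-.02,.093),tool(.6))
import cv2
from rig import r
f=r.grab_frame('side');a=f['image'][220:340,270:430,::-1];cv2.imwrite('pics/c3.png',cv2.resize(a,(800,600),interpolation=cv2.INTER_CUBIC))"
```

```text
q [ 0.4188  0.2008 -0.6758 -0.1972 -0.0859 -1.354 ] rot [ 0.0018  0.0102 -0.0011] shift [0.0059 0.0013 0.0069] ft [-15.8213 -11.593   23.3365] t 8.05
```

View pics/c3.png

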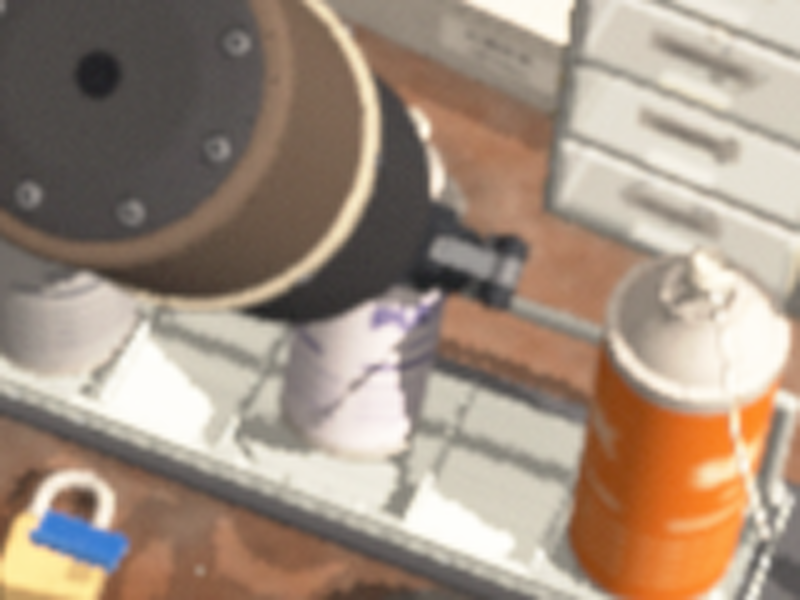

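The can's foot is on the floor at about (350,450), between the fins. The side force of -17 N along stand x shows its flank is pushing on the rail, so I'll back off towards -x.

Request:
{"api": "drive_effector", "payload": {"rows": [[[0,0,0,0.275,0.05,-0.3,0.4],[0,0,0,0,0,0,0.4]]], "squeeze": 20}}

```text
t: 8.35
ee_pos: [0.6141, 0.0765, 0.1004]
ee_rot: [-0.562, 2.485, 0.179]
ft_force: [-0.6, 0.9, -2.8]
finger_gap: 0.659
grasp_force: 66.7
```

```bash
python3 -c "
from h import *
todo(w(.0209,-.02,.093),tool(.6))
from rig import r;print(S.T@r.sense()['ft_force'])"
```

```text
q [ 0.4239  0.1906 -0.6963 -0.186  -0.0816 -1.3688] rot [ 0.0031  0.0038 -0.0007] shift [ 0.0039 -0.0009  0.0063] ft [-0.5569  0.858  -2.7701] t 8.35
[-0.1333  1.0142 -2.7701]
```

Request:
{"api": "drive_effector", "payload": {"rows": [[[0,0,0,0.1,0,0.15,0.4],[0,0,0,0.1,0,0.15,0.4],[0,0,0,0,0,0,0.4]]], "squeeze": 20}}

```text
t: 8.72
ee_pos: [0.6156, 0.0773, 0.0942]
ee_rot: [-0.563, 2.482, 0.179]
ft_force: [-1.4, -0.1, 2.8]
finger_gap: 0.657
grasp_force: 67.2
```

```bash
python3 -c "
from h import *
todo(w(.0209,-.02,.093),tool(.6))
from rig import r;print(S.T@r.sense()['ft_force'])"
```

```text
q [ 0.4204  0.2044 -0.6852 -0.2232 -0.0773 -1.328 ] rot [0.0031 0.0059 0.0001] shift [ 0.0017 -0.001   0.0002] ft [-1.417  -0.0785  2.8404] t 8.725
[-1.3128  0.5391  2.8404]
```

In the tool's units: -0.0025 m is -0.125, 0.0017 m is 0.085.

Request:
{"api": "drive_effector", "payload": {"rows": [[[0,0,0,-0.125,0,0.085,0.4],[0,0,0,0,0,0,0.4]]]}}

```text
t: 8.98
ee_pos: [0.6179, 0.0783, 0.0941]
ee_rot: [-0.563, 2.483, 0.179]
ft_force: [-1.4, -1.3, 4.6]
finger_gap: 0.655
grasp_force: 67.3
```

Request:
{"api": "drive_effector", "payload": {"rows": [[[0,0,0,0,0,0,0.72],[0,0,0,0,0,0,0.85],[0,0,0,0,0,0,1],[0,0,0,0,0,-0.5,1],[0,0,0,0,0,-1,1]]]}}

```text
t: 9.6
ee_pos: [0.6017, 0.0705, 0.1185]
ee_rot: [-0.563, 2.485, 0.179]
ft_force: [-1.0, 0.3, 0.1]
finger_gap: 1.001
grasp_force: 0.0
```

Request:
{"api": "drive_effector", "payload": {"rows": [[[0,0,0,0,0,-2,1],[0,0,0,0,0,-2.5,1],[0,0,0,0,0,-2.5,1],[0,0,0,0,0,-1,1],[0,0,0,0,0,0,1]]]}}

```text
t: 10.22
ee_pos: [0.52, 0.0308, 0.2528]
ee_rot: [-0.561, 2.479, 0.18]
ft_force: [1.2, 0.4, 0.1]
finger_gap: 1.003
grasp_force: 0.0
```

```bash
python3 -c "
from h import *
todo(w(0,0,.4),tool(0))
import cv2
from rig import r
ims=[]
for n,(y,x) in (('side',(200,240)),('top',(150,240))):
    f=r.grab_frame(n)['image'][:,:,::-1];cv2.imwrite(f'pics/{n}4.png',f);ims.append(cv2.resize(f[y:y+160,x:x+200],(400,320),interpolation=cv2.INTER_CUBIC))
cv2.imwrite('pics/c4.png',np.hstack(ims))"
```

```text
q [ 0.4256 -0.2204 -0.7192 -0.0306 -0.4629 -1.5279] rot [0.0026 0.6094 0.0004] shift [-0.1532  0.0201 -0.0726] ft [1.1583 0.4262 0.0602] t 10.225
```

View pics/c4.png

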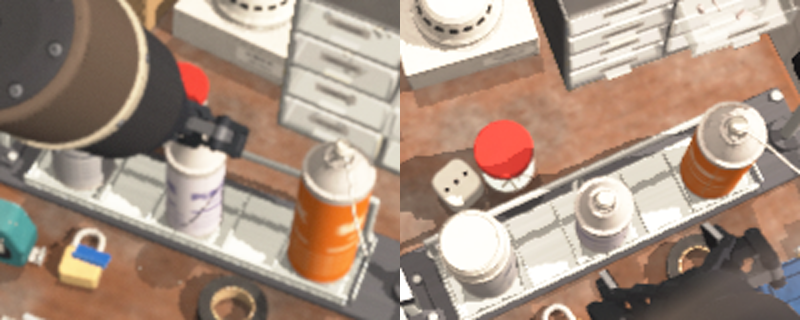

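Both views show the can standing: in the top view its nozzle sits at (605,197) on the crop, central over the bay, and the neighbours haven't moved. Next I'll go up and over to the mirror.

In the tool's units: -0.04 m is -2, 0.152 rad is 0.608.

Request:
{"api": "drive_effector", "payload": {"rows": [[[0,0.608,0,0,0,-2,1],[0,0.608,0,0,0,-2,1],[0,0.608,0,0,0,-2,1],[0,0.608,0,0,0,-2,1],[0,0,0,0,0,0,1]]]}}

```text
t: 10.95
ee_pos: [0.4715, 0.0072, 0.3939]
ee_rot: [-0.696, 3.062, 0.004]
ft_force: [0.0, 0.8, -1.9]
finger_gap: 0.994
grasp_force: 0.0
```

```bash
python3 -c "
from h import *
todo(w(0,.2415,.40),tool(0))"
```

```text
q [ 0.4323 -0.0535 -0.1225 -0.0021 -1.4995 -1.5562] rot [0.002  0.0023 0.0018] shift [-0.1385  0.2615 -0.0053] ft [ 0.0454  0.7912 -1.8855] t 10.95
```

In the tool's units: 0.0523 m is 2.615, -0.0277 m is -1.385.

Request:
{"api": "drive_effector", "payload": {"rows": [[[0,0,0,-1.385,2.615,-0.1,1],[0,0,0,-1.385,2.615,-0.1,1],[0,0,0,-1.385,2.615,-0.1,1],[0,0,0,-1.385,2.615,0,1],[0,0,0,-1.385,2.615,0,1]]]}}

```text
t: 11.58
ee_pos: [0.4804, 0.304, 0.3994]
ee_rot: [-0.695, 3.06, 0.005]
ft_force: [0.9, -0.5, 1.6]
finger_gap: 0.996
grasp_force: 0.0
```

Request:
{"api": "drive_effector", "payload": {"rows": [[[0,0,0,0,0,0,1],[0,0,0,0,0,0,1]]]}}

```text
t: 11.82
ee_pos: [0.4805, 0.3021, 0.3995]
ee_rot: [-0.696, 3.06, 0.004]
ft_force: [-0.6, 0.3, 0.6]
finger_gap: 0.999
grasp_force: 0.0
```

```bash
python3 -c "
from h import *
todo(w(0.001,.2415,.298),tool(0))
import cv2
from rig import r
ims=[]
for n,(y,x) in (('side',(150,210)),('top',(150,200))):
    f=r.grab_frame(n)['image'][:,:,::-1];cv2.imwrite(f'pics/{n}5.png',f);ims.append(cv2.resize(f[y:y+200,x:x+260],(400,308),interpolation=cv2.INTER_CUBIC))
cv2.imwrite('pics/c5.png',np.hstack(ims))"
```

```text
q [ 0.9059  0.1161  0.0652  0.0001 -1.5159 -2.0294] rot [0.0017 0.0036 0.0023] shift [-0.0036 -0.0007  0.1015] ft [-0.5976  0.3423  0.5732] t 11.825
```

View pics/c5.png

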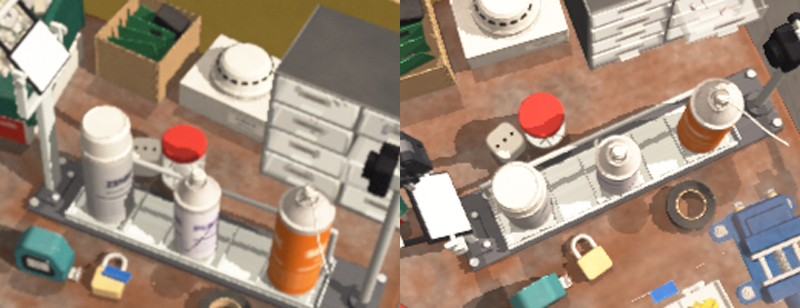

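All three cans stand. The small nozzle is at (198,174) in the left (side) half and (618,150) in the right (top) half. I'll check its position and go down to the bar.

```bash
python3 -c "
from h import *
k=260/400
x,e=tri((210+198*k,150+174*k),(200+218*k,150+150*k));print('noz',S.T@(x-SO),e)
x,e=tri(sc((622,300)),tc((652,160)));print('lens',S.T@(x-SO),e)"
```

```text
noz [-0.0059 -0.016   0.1562] 0.00041785876804170273
lens [ 0.0045 -0.208   0.2537] 0.0006570195981438566
```

Request:
{"api": "drive_effector", "payload": {"rows": [[[0,0,0,-0.18,-0.05,2,1],[0,0,0,0,0,2,1],[0,0,0,0,0,1.05,1],[0,0,0,0,0,0,1],[0,0,0,0,0,0,1]]]}}

```text
t: 12.55
ee_pos: [0.4854, 0.3026, 0.3021]
ee_rot: [-0.693, 3.057, 0.008]
ft_force: [0.9, 0.1, 0.2]
finger_gap: 0.999
grasp_force: 0.0
```

```bash
python3 -c "
from h import *
todo(w(0.001,.2415,.298),tool(0))"
```

```text
q [ 0.8998  0.1456 -0.1134  0.0006 -1.3029 -2.0248] rot [0.0034 0.0083 0.001 ] shift [0.0007 0.0011 0.0041] ft [0.9438 0.0998 0.161 ] t 12.55
```

Units first: shifts go in units of 20 mm and turns go in units of 0.25 rad. So 0.004 m is 0.2, 0.001 m is 0.05.

Request:
{"api": "drive_effector", "payload": {"rows": [[[0,0,0,0,0.05,0.2,0.5],[0,0,0,0,0,0,0.2],[0,0,0,0,0,0,0],[0,0,0,0,0,0,0],[0,0,0,0,0,0,0]]], "squeeze": 30}}

```text
t: 13.18
ee_pos: [0.4842, 0.3042, 0.2968]
ee_rot: [-0.695, 3.058, 0.008]
ft_force: [-1.3, 1.4, 1.6]
finger_gap: 0.104
grasp_force: 29.2
```

```bash
python3 -c "
from h import *
todo(w(0.001,.2415,.298),tool(0))
from rig import r;s=r.sense();print(S.T@(s['ee_pos']-SO))"
```

```text
q [ 0.9027  0.1487 -0.121  -0.0004 -1.2935 -2.0266] rot [0.0036 0.0066 0.0018] shift [ 0.0003 -0.0009 -0.0012] ft [-1.2873  1.4325  1.6195] t 13.175
[0.0013 0.2424 0.2968]
```

In the tool's units: -0.0136 m is -0.68, -0.0131 m is -0.655.

Request:
{"api": "drive_effector", "payload": {"rows": [[[0,0,0,0,-0.54,-0.41,0],[0,0,0,0,-0.615,-0.295,0],[0,0,0,0,-0.655,-0.17,0],[0,0,0,0,-0.68,-0.035,0],[0,0,0,0,-0.445,0.05,0]]]}}

```text
t: 13.8
ee_pos: [0.5098, 0.2514, 0.315]
ee_rot: [-0.695, 3.056, 0.01]
ft_force: [-5.0, 3.4, 3.7]
finger_gap: 0.104
grasp_force: 29.6
```

Request:
{"api": "drive_effector", "payload": {"rows": [[[0,0,0,0,0,0,0],[0,0,0,0,0,0,0],[0,0,0,0,0,0,0]]]}}

```text
t: 14.18
ee_pos: [0.5099, 0.2512, 0.3147]
ee_rot: [-0.695, 3.057, 0.007]
ft_force: [-2.3, 1.0, 6.1]
finger_gap: 0.101
grasp_force: 30.3
```

```bash
python3 -c "
from h import *
todo(w(0.001,.1837,.314),tool(0))
import cv2
from rig import r
s=r.sense();print(S.T@(s['ee_pos']-SO))
ims=[]
for n,(y,x) in (('side',(140,190)),('top',(200,160))):
    f=r.grab_frame(n)['image'][:,:,::-1];cv2.imwrite(f'pics/{n}6.png',f);
    ims.append(cv2.resize(f[y:y+120,x:x+100],(400,480),interpolation=cv2.INTER_CUBIC))
cv2.imwrite('pics/c6.png',np.hstack(ims))"
```

```text
q [ 0.8018  0.1348 -0.0979 -0.0002 -1.3297 -1.9256] rot [0.0031 0.0078 0.0019] shift [0.0006 0.0003 0.0007] ft [-2.2599  1.0267  6.1207] t 14.175
[0.0016 0.1834 0.3147]
```

View pics/c6.png

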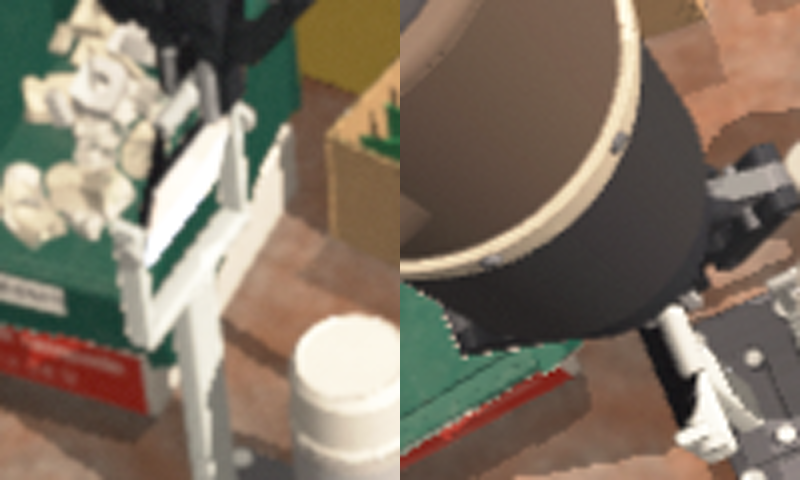

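The bar is in the grip, and the glass now faces the cans, looking slightly down: near bottom corner at (148,262), top right corner at (230,118) on the side half. I'll check the tilt against the corners, and the can's position.

Run:
```python
from h import *
for phi in(.13,.23,.33):
    o=[]
    for x,v in((-.034,-.028),(-.034,.028),(.034,.028),(.034,-.028)):
        X=w(x,.195-v*np.sin(phi),.265+v*np.cos(phi));o.append(((proj('side',X)-[190,140])*4).round(0))
    print(phi,*o)
# can: brightness runs through body in top5/side5: predicted rim points for upright can at x,y vs image
for n in('side','top'):
    im=cv2.imread(f'pics/{n}6.png')
    for cx in(-.012,0,.012):
        print(n,cx,*[proj(n,w(cx,-.018,z)).round(1) for z in(.164,.146,.014)])
    x0,y0=(proj(n,w(0,-.018,.155))-[20,20]).astype(int)
    g=cv2.cvtColor(im[y0:y0+40,x0:x0+40],cv2.COLOR_BGR2GRAY);c=cv2.HoughCircles(cv2.resize(g,None,fx=4,fy=4,interpolation=cv2.INTER_CUBIC),cv2.HOUGH_GRADIENT,1,20,param1=80,param2=20,minRadius=12,maxRadius=26)
    print('circles',None if c is None else (c[0][:4]/4+[x0,y0,0]).round(1).tolist())
f=lambda n,o,hw:cv2.resize(cv2.imread(f'pics/{n}6.png')[o[1]:o[1]+100,o[0]:o[0]+66],(396,600),interpolation=cv2.INTER_CUBIC)
cv2.imwrite('pics/c7.png',np.hstack([f('side',(305,240),0),f('top',(310,215),0)]))
```

```text
0.13 [145. 273.] [147. 190.] [221.  96.] [216. 179.]
0.23 [140. 270.] [153. 193.] [227.  98.] [211. 176.]
0.33 [134. 267.] [158. 196.] [232. 101.] [206. 174.]
side -0.012 [338.4 263.3] [338.  269.3] [335.3 309.2]
side 0 [340.9 258.7] [340.4 264.7] [337.5 304.8]
side 0.012 [343.3 254.2] [342.9 260.2] [339.8 300.4]
circles None
top -0.012 [344.3 248.8] [344.  250.9] [341.7 264.1]
top 0 [341.6 243.2] [341.3 245.3] [339.4 259.1]
top 0.012 [338.8 237.5] [338.6 239.8] [337.  254.2]
circles [[342.4, 250.1, 4.9]]
```

View pics/c7.png

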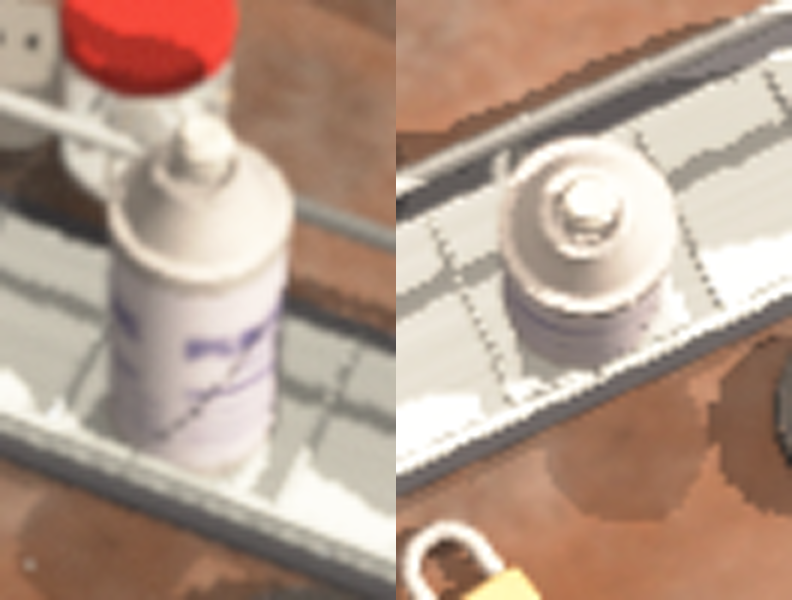

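Run:
```python
from h import *
a=np.linspace(0,6.28,60)
for cx in(-.0085,-.004):
  for n in('side','top'):
    for z in(.146,.014):
        p=np.array([proj(n,w(cx+.029*np.cos(t),-.018+.029*np.sin(t),z)) for t in a]);print(cx,n,z,'x',p[:,0].min().round(1),p[:,0].max().round(1),'y',p[:,1].min().round(1),p[:,1].max().round(1))
```

```text
-0.0085 side 0.146 x 323.3 354.2 y 256.0 280.3
-0.0085 side 0.014 x 321.8 350.1 y 296.3 319.9
-0.0085 top 0.146 x 328.0 358.4 y 234.5 264.2
-0.0085 top 0.014 x 327.6 354.5 y 249.5 275.9
-0.004 side 0.146 x 324.2 355.0 y 254.3 278.5
-0.004 side 0.014 x 322.6 351.0 y 294.7 318.2
-0.004 top 0.146 x 327.0 357.4 y 232.5 262.1
-0.004 top 0.014 x 326.7 353.6 y 247.7 274.0
```

The can's silhouette fits an upright can at stand x of about -4 to -8 mm, and the lip physically stops it at -8.5 mm. The glass's left edge gives a tilt of about 0.95, and the arm's travel gives 0.92–0.94, against a target of 0.932. I'm handing in.

```bash
python3 -c "
from rig import r
s=r.sense();print(s['grasp_force'],s['t']);print(r.hand_in())"
```

```text
30.341647267341614 14.275
the job is handed in; nothing more can be done
None
```

I stood the small can upright in the middle bay and let it go, with its neighbours left standing, then handed in at t = 14.3 s holding the mirror at about 0.93 rad (target 0.932); the hand-in gave no verdict.

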